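Build the press-test pile

TASK

Take the blue sample disc out of the rack, lay it on the sloping rest with its lower rim against the two pins and let go, then take it again by its rim and lay it flat and centred on the black rubber pad on the round base plate. Then lay the brass load disc flat and centred on top of the blue disc. Set both down gently without dropping them, keep the pad centred on the plate, and leave the orange disc in the rack and the other things on the bench where they are.

Things in the scene. Friction and masses are not known exactly. Their poses are not given: they have to be found in the camera images.
- blue_disc: Blue plastic sample disc, 60 mm diameter, 10 mm thick, 60 g. Origin at its centre; its y axis is the disc's axis (level while it stands in the rack). It starts standing on edge in one of the two rack slots, either one, free to be pulled straight up.
- orange_disc: Orange disc of the same size and axes, standing in the other rack slot. Leave it there.
- disc_rack: Fixed wooden rack, 76 x 130 mm, origin at the centre of its underside. Two slots, each 54 mm long along the rack's x axis and 12.5 mm wide, at y = -38 and +38 mm; their cheeks rise to 31 mm above the bench. A disc in a slot has its centre about 40 mm and its top about 70 mm above the bench and may lean about 5 degrees; nothing stands above the cheeks but the discs.
- rest: Fixed sloping rest, 80 x 80 mm foot; origin on the bench under the seat point. Its aluminium face, 44 mm wide along x, slopes at 45 degrees: it looks along (0, 0.707, 0.707) in the rest frame, high edge at -y. Two 8 mm brass pins, 32 mm apart, stand 11.5 mm out of it at the low end. A seated disc overhangs the face by 8 mm at either side and 23 mm at the high end: room for fingers.
- rest_seat (a point): Where the centre of a disc lying on the sloping rest against both pins comes to lie: 75 mm above the bench; the face is 5 mm behind it. The point's axes are those of the rest (z up), not of the slope.
- base_plate: Fixed round aluminium plate, 110 mm diameter, 12 mm high, origin at the centre of its underside on the bench, z up.
- rubber_pad: Loose black rubber disc, 50 mm diameter, 12 mm thick, lying centred on the plate; origin at the centre of its underside. Its top is 24 mm above the bench.
- load_disc: Brass load disc, 60 mm diameter, 16 mm high, 300 g or so, lying flat on the bench; origin at the centre of its underside, z up.
- tin_lid_1: Round pressed tin lid, 105 mm diameter, 9 mm high, lying flat, bystander; origin at the centre of its underside.
- dropper_3: Dropper bottle with yellow label, 33 mm diameter, 85 mm tall, bystander; origin at the centre of its underside.
- dropper_2: Dropper bottle with red label, 33 mm diameter, 85 mm tall, bystander; origin at the centre of its underside.
Not all that is in view belongs to the job. What is shaped like the rest but turquoise is not meant.

How it is judged:
By the outcome, as a careful person would: the job done as asked, in the order asked, and still so for the second after the job is handed in, with the robot touching nothing.
It also fails if it takes over 61 s, if anything falls off the work surface, if the arm or the gripper's body presses on something with over 40 N, if the wrist force passes 120 N, or if a joint passes its speed limit or range.

ROBOT

A 6-joint arm with a two-finger parallel gripper is mounted at the origin on the work surface; the furniture and walls round the work are solid. World frame = base frame: x ahead of the robot, y to its left, z up, the work surface at z = 0. Lengths are in m, angles in degrees, forces in N, time in s.
With the tool pointing down it reaches from about 0.25 to 0.725 m from the base axis. Payload 9.7 kg.
Tool frame: the origin (TCP) lies midway between the tips of the shut fingers; the grasp point (between the pads) lies 19 mm behind it (bot.pinch_z is the distance from the TCP to the grasp point, in m); z points along the fingers, y is the line along which they close (so a half turn about z gives the same grasp; the last joint's range is limited). The gripper opens to 85 mm and grips with 20 to 120 N. Pads are 22 mm wide; open, the fingers measure 114 mm over their backs; the gripper's body (76 mm by 85 mm) begins 54 mm behind the grasp point. The pads swing forward as they close: fully open they stand 13 mm farther back than shut.
Start: joints at [0, 4.979, 10.078, 95.1, 0, 90], TCP at [0.55, -0, 0.231] pointing down, gripper open.
Joint ranges: [-179.16, 179.16], [-48.56, 103.87], [-65.8, 70.77], [-126.05, 130.52], [-82.76, 87.17], [-180, 180]. Speed limits (degrees/s): [127.2, 127.2, 147.25, 180, 180, 180].

INTERFACE

Orientations are given as [roll, pitch, yaw] about the fixed x, y, z axes, in that order (R = Rz(yaw) Ry(pitch) Rx(roll)).
In Python, from workcell import sensors, camera, ticket, bot gives the robot as it stands.
- The arm moves only by the shell command python3 -m handwheel 'ROWS' [FORCE]. ROWS is a JSON object of lists of equal length, an entry for each row: "gripper": the opening, from -1 (shut) to 1 (fully open); "slide": the shift along the tool's x, y, z in mm, a list of three; "yaw": the turn about the tool's z in rad. A call has 1 to 8 rows; each row shifts and turns the commanded pose from where the row before left it, along the tool's axes as they then stand; what a row does not reach is not made up. A row lasts 1/12 s, in which the tool goes at most 41.7 mm and 7.16 degrees, less where a joint would pass 70% of its speed; a pose out of reach is approached as far as the arm can. A call is refused whole if a number of a shift passes 41.7 or a number of a turn 0.125, either way. A call with a gripper value outside its range is refused whole. The fingers move at their own pace and stop on an object; FORCE is the grip in N (left out, the last holds). Time passes only in rows, so rows that do not move let the fingers close. It gives the time, the measured TCP pose, the force, the opening and the grip force at its end, in the units of the state.
- sensors.get_obs(): the state, without advancing time (a new reading comes with each control period).
- camera(name): name is "scene" or "side" or "wrist"; returns a dict with "img" (400x640x3 uint8, red, green, blue), "fx", "fy", "cx", "cy" (pixels), "R" (3x3) and "t" (3): a world point X has camera coordinates R X + t. Camera axes: x right, y down, z forward; pixel columns grow to the right and rows downward; lengths in m; the calibration is good to about 2 mm. A picture is of the moment at which its call begins. There is no depth.
- ticket.job_done(): hands the job in; it is judged then, once.
The state is a dict: "time": time; "q": joint angles; "qd": joint speeds; "joint_efforts": joint torques, N m; "ee_pos": TCP position; "tcp_rot": TCP orientation; "wrist_force": force on the tool from outside, world axes, zero at the start; "torque": the same for the moment, N m; "opening": finger opening in m; "grasp_force": force on a finger pad.
Only numpy, scipy, OpenCV 4.12 (cv2) and the standard library are available. Lean on these libraries where they do the work, as an engineer would, in place of code of your own. Each camera call takes 0.05 s, during which the arm holds its last target. There are 200 camera calls.

## Working session

There is one attempt and no reset: what is moved stays moved. The work goes in short steps, Python scripts to look and compute and a shell command to move; the robot and the scene stay as the last step left them, time stands still between calls to the robot, and variables do not carry over. Pictures are saved under pics/ and viewed, at most 10 in all, crops included, and the job is handed in when it is done.

```bash
ls; mkdir -p pics; python3 - <<'E'
from workcell import sensors,camera,bot
import cv2,numpy as np
for n in ["scene","side"]:
    c=camera(n); cv2.imwrite(f"pics/{n}0.png",c["img"][:,:,::-1]); np.savez(f"{n}0.npz",**c)
    print(n,c["fx"],c["cx"],c["cy"],(-np.array(c["R"]).T@np.array(c["t"])).round(3),np.array(c["R"]).round(3).tolist())
o=sensors.get_obs();print(o, bot.pinch_z)
E
```

```text
pics
scene 509.5973647270522 313.6062914391137 210.14806376713327 [-0.364 -0.642  1.007] [[0.638, -0.77, -0.02], [-0.491, -0.387, -0.781], [0.593, 0.508, -0.624]]
side 369.5670478813043 317.8971646602163 196.03613853901228 [1.231 0.349 0.482] [[-0.306, 0.952, 0.021], [0.461, 0.167, -0.871], [-0.833, -0.258, -0.49]]
{'time': 0.1, 'q': array([-1.75478418e-04,  5.00887485e+00,  1.00388789e+01,  9.51007840e+01,
        1.96907573e-03,  9.00004067e+01]), 'qd': array([-0.07056998, -0.10765177,  0.13291748, -0.06704128,  0.06393412,
        0.00477592]), 'joint_efforts': array([ 5.47294949e-04, -5.21561801e+01,  4.65652657e+01,  1.59993977e-02,
       -1.19309320e-06, -5.24902489e-06]), 'ee_pos': array([5.49785524e-01, 8.11073855e-06, 2.30644059e-01]), 'tcp_rot': array([-1.79929220e+02, -1.96857179e-03,  8.99994154e+01]), 'wrist_force': array([-0.49103225, -0.17456962,  0.00949227]), 'torque': array([0.03011546, 0.02511941, 0.00563807]), 'grasp_force': 0.0, 'opening': 0.08589358261482477} 0.0187
```

View pics/scene0.png

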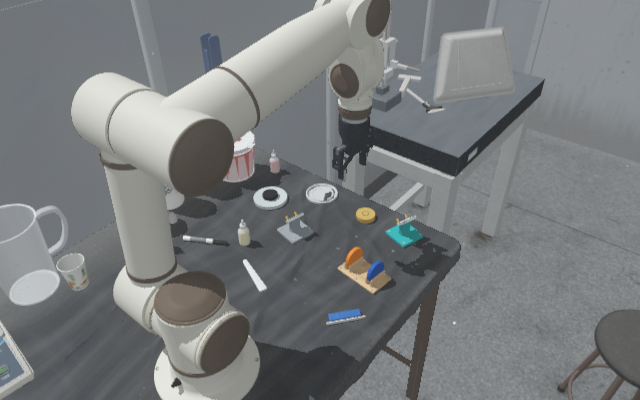

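View pics/side0.png

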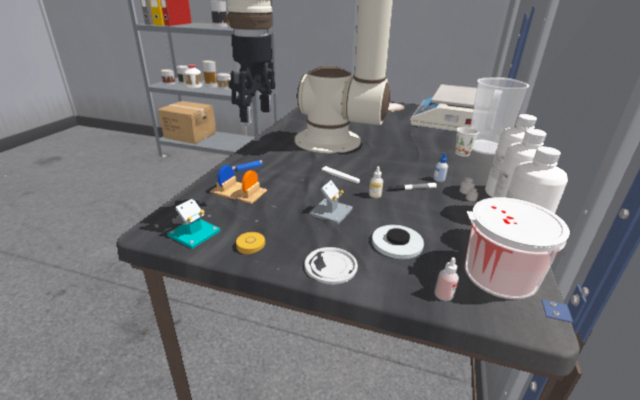

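The scene view shows the blue disc at (376,271), orange at (354,258), grey rest at (295,230), pad and plate at (270,196), tin lid at (322,193), brass disc at (366,215), and the turquoise decoy at (404,232). In the side view these are blue (226,177), orange (250,182), rest (332,205), pad (398,238) and brass (250,242).

```bash
cat > h.py <<'E'
import numpy as np,cv2
from workcell import sensors,camera,bot
def load(n): return dict(np.load(n+".npz"))
def ray(c,u,v):
    R=np.array(c["R"]);t=np.array(c["t"]);d=R.T@np.array([(u-c["cx"])/c["fx"],(v-c["cy"])/c["fy"],1]);return -R.T@t,d/np.linalg.norm(d)
def onz(c,u,v,z):
    o,d=ray(c,u,v);return o+d*(z-o[2])/d[2]
def tri(c1,p1,c2,p2):
    o1,d1=ray(c1,*p1);o2,d2=ray(c2,*p2)
    s=np.linalg.lstsq(np.c_[d1,-d2],o2-o1,rcond=None)[0];a=o1+d1*s[0];b=o2+d2*s[1];return (a+b)/2,np.linalg.norm(a-b)
def proj(c,X):
    p=np.array(c["R"])@np.array(X)+np.array(c["t"]);return p[0]/p[2]*c["fx"]+c["cx"],p[1]/p[2]*c["fy"]+c["cy"]
def blob(c,lo,hi,box):
    x0,y0,x1,y1=box;h=cv2.cvtColor(c["img"],cv2.COLOR_RGB2HSV)
    m=cv2.inRange(h,np.array(lo),np.array(hi));k=np.zeros_like(m);k[y0:y1,x0:x1]=m[y0:y1,x0:x1]
    n,l,s,ce=cv2.connectedComponentsWithStats(k);i=1+np.argmax(s[1:,4])
    cn=cv2.findContours((l==i).astype(np.uint8),cv2.RETR_EXTERNAL,cv2.CHAIN_APPROX_NONE)[0][0]
    return ce[i],s[i],cv2.fitEllipse(cn)
E
python3 - <<'E'
from h import *
S=load("scene0");D=load("side0");np.set_printoptions(precision=4,suppress=True)
B=((100,120,40),(130,255,255));O=((5,150,120),(14,255,255));Y=((15,120,80),(28,255,255));K=((0,0,0),(180,255,40))
for n,c,bs in [("sc",S,((365,255,390,290),(340,245,368,272),(350,200,380,228),(258,186,284,203))),("si",D,((215,160,236,192),(238,165,262,198),(230,228,270,258),(384,226,412,248)))]:
    for nm,(lo,hi),b in zip(("blue","orange","load","pad"),(B,O,Y,K),bs):
        ce,s,e=blob(c,lo,hi,b);print(n,nm,ce,s,e, onz(c,*ce,{"blue":.045,"orange":.045,"load":.012,"pad":.02}[nm]))
a=S["img"][175:305,230:430,::-1];b=D["img"][150:280,160:440,::-1]
cv2.imwrite("pics/zs.png",cv2.resize(a,None,fx=4,fy=4,interpolation=cv2.INTER_CUBIC));cv2.imwrite("pics/zd.png",cv2.resize(b,None,fx=2.85,fy=2.85,interpolation=cv2.INTER_CUBIC))
c=camera("wrist");np.savez("w0.npz",**c);cv2.imwrite("pics/w0.png",c["img"][:,:,::-1]);R=np.array(c["R"]);print(-R.T@c["t"],R)
E
```

```text
sc blue [374.9524 269.3122] [367 261  17  20 189] ((375.1706848144531, 269.137939453125), (10.409363746643066, 21.877704620361328), 40.109901428222656) [ 0.4584 -0.1458  0.045 ]
sc orange [353.9108 256.0637] [346 247  17  19 157] ((353.8688659667969, 255.5647735595703), (9.92431354522705, 21.220304489135742), 44.200660705566406) [ 0.4646 -0.0729  0.045 ]
sc load [365.0449 215.4157] [356 208  19  15 178] ((365.1073913574219, 214.9038543701172), (13.52376651763916, 18.507490158081055), 95.92919158935547) [0.6598 0.026  0.012 ]Traceback (most recent call last):
  File "<stdin>", line 6, in <module>
  File "h.py", line 16, in blob
    n,l,s,ce=cv2.connectedComponentsWithStats(k);i=1+np.argmax(s[1:,4])
                                                     ~~~~~~~~~^^^^^^^^^
    return _wrapfunc(a, 'argmax', axis=axis, out=out, **kwds)
    return bound(*args, **kwds)
ValueError: attempt to get argmax of an empty sequence
```

```bash
python3 - <<'E'
from h import *
S=load("scene0");D=load("side0");np.set_printoptions(precision=4,suppress=True)
print(S["img"][192:198,255:286].max(2)[2],D["img"][238,380:416].max(1))
a=S["img"][175:305,230:430,::-1];b=D["img"][150:280,160:440,::-1]
cv2.imwrite("pics/zs.png",cv2.resize(a,None,fx=4,fy=4,interpolation=cv2.INTER_CUBIC));cv2.imwrite("pics/zd.png",cv2.resize(b,None,fx=2.85,fy=2.85,interpolation=cv2.INTER_CUBIC))
c=camera("wrist");np.savez("w0.npz",**c);cv2.imwrite("pics/w0.png",c["img"][:,:,::-1]);R=np.array(c["R"]);print(-R.T@c["t"],R,c["fx"],c["cx"],c["cy"])
B=((100,120,40),(130,255,255));O=((5,150,120),(14,255,255));Y=((15,120,80),(28,255,255));K=((0,0,0),(180,255,60))
for n,c,bs in [("sc",S,((365,255,390,290),(340,245,368,272),(350,200,380,228),(258,186,284,203))),("si",D,((215,160,236,192),(238,165,262,198),(230,228,270,258),(384,226,412,248)))]:
    for nm,(lo,hi),b in zip(("blue","orange","load","pad"),(B,O,Y,K),bs):
      try:
        ce,s,e=blob(c,lo,hi,b);print(n,nm,ce,s, onz(c,*ce,{"blue":.045,"orange":.045,"load":.012,"pad":.02}[nm]))
      except ValueError: print(n,nm,"none")
E
```

```text
[212 214 213 212 212 212 213 133  71  65  63  61  63  63  64  65  66  66
  64  65  64  62  66 134 195 216 218 219 219 218 218] [241 238 206 148 133 130 100  57  34  33  40  45  51  53  54  49  52  52
  53  52  52  51  52  52  52  52  52  51  58 119 207 233 236 235 235 236]
[0.5498 0.0719 0.3721] [[ 1.     -0.0009 -0.0008]
 [-0.0006 -0.9602  0.2791]
 [-0.001  -0.2791 -0.9602]] 344.79059611307076 316.09078672980223 201.07073931984814
sc blue [374.9524 269.3122] [367 261  17  20 189] [ 0.4584 -0.1458  0.045 ]
sc orange [353.9108 256.0637] [346 247  17  19 157] [ 0.4646 -0.0729  0.045 ]
sc load [365.0449 215.4157] [356 208  19  15 178] [0.6598 0.026  0.012 ]
sc pad [270.3429 197.4571] [264 195  14   5  35] [0.5384 0.3112 0.02  ]
si blue [224.4513 173.6195] [217 165  17  21 226] [ 0.4576 -0.1527  0.045 ]
si orange [246.1644 181.5068] [242 170  16  23  73] [ 0.4791 -0.0772  0.045 ]
si load [249.8161 242.295 ] [236 232  29  22 522] [0.6711 0.0282 0.012 ]
si pad [397.4419 236.5465] [387 230  22  14 258] [0.557  0.3219 0.02  ]
```

View pics/zs.png

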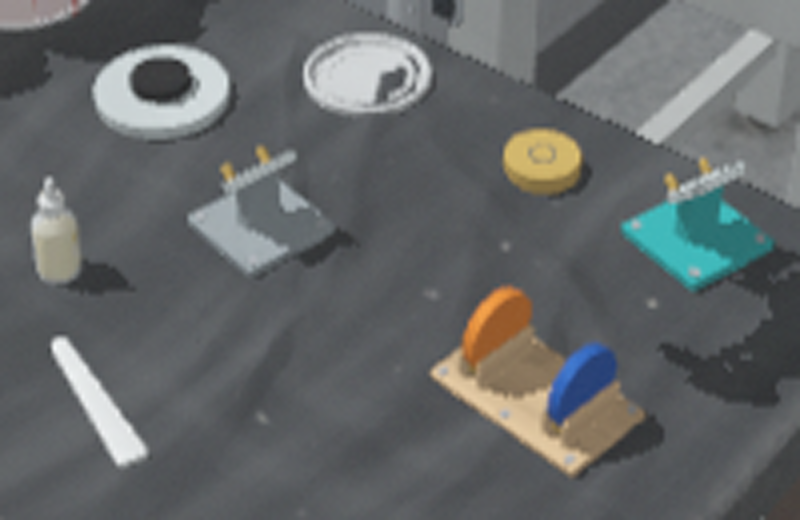

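View pics/w0.png

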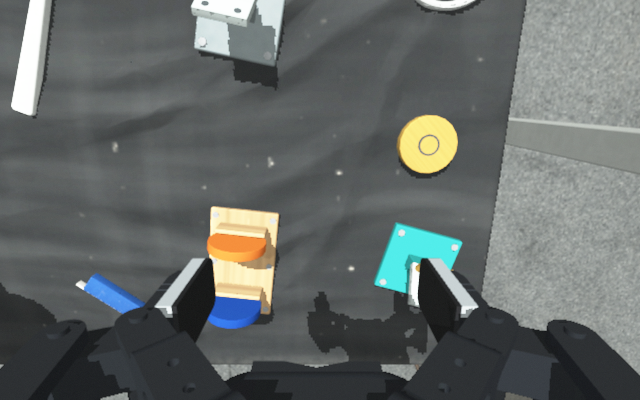

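Zoomed scene: the rack cheeks are low and open-ended. The rest's pins, at zoom (228,172) and (262,155), are on its +y side. In the wrist view the rack spans (212,207)–(272,318), with blue at (233,310). The load is at (428,145), and the rest foot is cut off at the top, so I'll move on to see the rest and plate.

```bash
python3 -m handwheel '{"gripper":[1,1,1],"slide":[[41,0,0],[41,0,0],[0,0,0]],"yaw":[0,0,0]}' && python3 - <<'E'
from h import *
c=camera("wrist");np.savez("w1.npz",**c);im=c["img"][:,:,::-1].copy()
cv2.imwrite("pics/w1.png",im)
E
```

```text
time: 0.4
ee_pos: [0.5497, 0.0869, 0.2307]
tcp_rot: [-180.0, -0.1, 90.2]
wrist_force: [0.2, -0.2, -0.1]
opening: 0.0853
grasp_force: 0.0
```

View pics/w1.png

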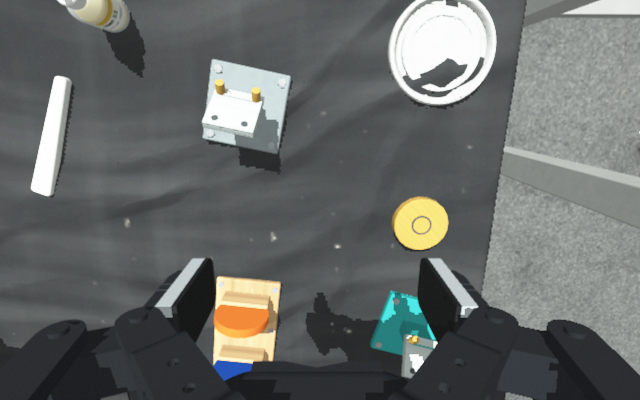

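Wrist view 2: rest foot corners at about (212,60), (291,75), (277,153), pins at (219,87) and (256,95), load at (421,223), rack edge at (217,277)–(281,282).

```bash
python3 - <<'E'
from h import *
np.set_printoptions(precision=4,suppress=True)
w0=load("w0");w1=load("w1");S=load("scene0");D=load("side0")
P=((10,90,60),(35,255,255))
ps=[]
for b in [(212,76,226,98),(249,84,263,104)]:
    ce,s,e=blob(w1,*P,b);X=onz(w1,*ce,.0543);ps.append(X);print("pin",ce,s,X)
d=ps[1]-ps[0];yaw=np.arctan2(d[1],d[0]);m=(ps[0]+ps[1])/2
print("pin gap",np.linalg.norm(d),"yaw",np.degrees(yaw),"seat",m[:2]-.0217*np.array([-np.sin(yaw),np.cos(yaw)]))
F=[onz(w1,*p,.008) for p in [(212,60),(291,75),(277,153)]]
print("foot",F,"c",(F[0]+F[2])/2,np.linalg.norm(F[1]-F[0]),np.linalg.norm(F[2]-F[1]))
# load top ring: whole top
for c,b,n in [(w0,(390,105,465,180),"w0"),(w1,(385,190,455,256),"w1")]:
    ce,s,e=blob(c,(15,120,60),(30,255,255),b);print("load",n,ce,s,onz(c,*ce,.013))
ce=tri(S,(375,269.1),D,(224.5,173.6));print("blue tri",ce)
# rack board, mask wood
for c,b,n in [(w0,(200,195,290,330),"w0")]:
    h=cv2.cvtColor(c["img"],cv2.COLOR_RGB2HSV);m=cv2.inRange(h,np.array((8,40,60)),np.array((28,255,255)));k=np.zeros_like(m);k[195:330,208:290]=m[195:330,208:290]
    r=cv2.minAreaRect(cv2.findNonZero(k));print("rack rect",r,cv2.boxPoints(r),[onz(c,*p,.008)[:2] for p in cv2.boxPoints(r)])
# plate white blobs
for c,b,n in [(S,(245,180,292,212),"S"),(D,(368,220,428,260),"D")]:
    h=c["img"].min(2);m=((h>150)*255).astype(np.uint8);k=np.zeros_like(m);x0,y0,x1,y1=b;k[y0:y1,x0:x1]=m[y0:y1,x0:x1]
    cn=max(cv2.findContours(k,0,1)[0],key=cv2.contourArea);e=cv2.fitEllipse(cv2.convexHull(cn));print("plate",n,e,onz(c,*e[0],.008 if 0 else .009))
# blue disc in w0 : bbox
ce,s,e=blob(w0,(100,120,40),(130,255,255),(200,285,275,340));print("blue w0",ce,s,onz(w0,*ce,.055))
ce,s,e=blob(w0,(3,150,100),(14,255,255),(200,225,275,265));print("orange w0",ce,s,onz(w0,*ce,.055))
E
```

```text
pin [219.6036  86.5676] [215  80  10  14 111] [0.4647 0.1709 0.0543]
pin [255.5566  94.3868] [252  88   8  14 106] [0.4959 0.1644 0.0543]
pin gap 0.03185402765883204 yaw -11.709298721331718 seat [0.4759 0.1464]
foot [array([0.4467, 0.1974, 0.008 ]), array([0.5242, 0.1838, 0.008 ]), array([0.508 , 0.1061, 0.008 ])] c [0.4774 0.1518 0.008 ] 0.07865320829291471 0.07933038689123773
load w0 [425.8479 147.1705] [ 397  115   61   59 1249] [0.6633 0.0256 0.013 ]
load w1 [419.5969 222.8993] [ 392  197   57   53 1977] [0.6639 0.03   0.013 ]
blue tri (array([ 0.4592, -0.1485,  0.0467]), np.float64(0.00522618309631733))
rack rect ((240.28736877441406, 259.8922119140625), (69.52587127685547, 103.76862335205078), 5.079607963562012) [[201.0671 308.4948]
 [210.2548 205.1338]
 [279.5076 211.2896]
 [270.3199 314.6506]] [array([ 0.4102, -0.1692]), array([ 0.4326, -0.0386]), array([ 0.5088, -0.0457]), array([ 0.4936, -0.1778])]
plate S ((269.7300720214844, 196.6149139404297), (20.804759979248047, 33.79610061645508), 82.83440399169922) [0.5505 0.3266 0.009 ]
plate D ((398.39984130859375, 240.28387451171875), (30.60685157775879, 53.31919479370117), 104.1183090209961) [0.5543 0.325  0.009 ]
blue w0 [233.6464 312.4112] [ 207  297   54   32 1352] [ 0.4622 -0.1428  0.055 ]
orange w0 [238.59 244.23] [207 233  59  29 961] [ 0.4724 -0.0649  0.055 ]
```

```bash
python3 -m handwheel '{"gripper":[1,1,1,1,1,1,1,1],"slide":[[-38.7,-14.8,0],[-38.7,-14.8,0],[-38.7,-14.8,0],[-38.7,-14.8,0],[-38.7,-14.8,0],[-38.7,-14.8,20],[0,0,20],[0,0,0]],"yaw":[0,0,0,0,0,0,0.0925,0]}' && python3 - <<'E'
from h import *
np.set_printoptions(precision=4,suppress=True)
c=camera("wrist");np.savez("w2.npz",**c);im=c["img"][:,:,::-1].copy();cv2.imwrite("pics/w2.png",im)
o=sensors.get_obs();print(o["ee_pos"],o["tcp_rot"])
E
```

```text
time: 1.12
ee_pos: [0.4604, -0.1485, 0.1899]
tcp_rot: [-179.8, -0.0, 84.2]
wrist_force: [-0.4, 0.5, -0.7]
opening: 0.0852
grasp_force: 0.0
[ 0.4612 -0.1474  0.1918] [-179.8331   -0.041    84.5824]
```

View pics/w2.png

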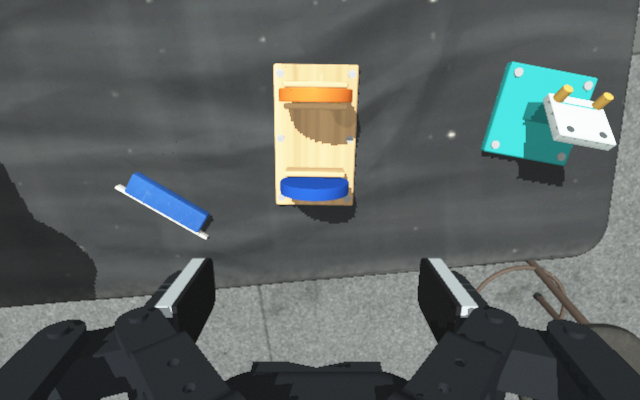

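Wrist view over the rack: it is aligned with the tool. Board corners are at (274,64), (358,64) and (356,205), and blue's top is at (314,184).

```bash
python3 - <<'E'
from h import *
np.set_printoptions(precision=4,suppress=True)
c=load("w2")
q=[onz(c,*p,.008) for p in [(274,64),(358,64),(356,205),(275.5,205)]]
print(q,np.mean(q,0),[np.linalg.norm(q[i]-q[i-1]) for i in range(4)])
m=np.mean(q,0);a=np.degrees(np.arctan2(*(q[1]-q[0])[1::-1]));print(a)
a=np.radians(a);print("slot",m[:2]-.038*np.array([-np.sin(a),np.cos(a)]))
ce,s,e=blob(c,(100,120,40),(130,255,255),(265,165,365,210));print("blue",ce,s)
print([onz(c,*p,z) for p,z in [((280.5,190),.04),((349,188),.04),((314,179),.07)]])
o=sensors.get_obs();print(o["ee_pos"],o["tcp_rot"])
E
```

```text
[array([ 0.4332, -0.0422,  0.008 ]), array([ 0.5064, -0.0497,  0.008 ]), array([ 0.4957, -0.1782,  0.008 ]), array([ 0.4172, -0.1703,  0.008 ])] [ 0.4631 -0.1101  0.008 ] [np.float64(0.12906618119578966), np.float64(0.07355311899944275), np.float64(0.12893274031069935), np.float64(0.07887239358368532)]
-5.856185729566176
slot [ 0.4593 -0.1479]
blue [313.9385 187.9909] [ 281  177   67   24 1431]
[array([ 0.4284, -0.148 ,  0.04  ]), array([ 0.488 , -0.1522,  0.04  ]), array([ 0.4595, -0.1346,  0.07  ])]
[ 0.4612 -0.1474  0.1918] [-179.8331   -0.041    84.5824]
```

```bash
python3 -m handwheel '{"gripper":[1,1,1,1,1,1],"slide":[[-1.8,-2.5,40],[0,0,40],[0,0,40],[0,0,30],[0,0,18],[0,0,0]],"yaw":[0,0,0,0,0,0]}' 25; python3 -m handwheel '{"gripper":[0.2,0.2,0.2,0.2,0.2,0.2],"slide":[[0,0,0],[0,0,0],[0,0,0],[0,0,0],[0,0,0],[0,0,0]],"yaw":[0,0,0,0,0,0]}' 25
```

```text
time: 1.67
ee_pos: [0.4584, -0.1466, 0.0221]
tcp_rot: [-179.7, -0.1, 84.9]
wrist_force: [-0.3, 0.5, -0.3]
opening: 0.0855
grasp_force: 0.0
time: 2.17
ee_pos: [0.4584, -0.1479, 0.0276]
tcp_rot: [-179.8, 0.0, 84.7]
wrist_force: [-17.1, 2.3, 13.0]
opening: 0.0582
grasp_force: 25.5
```

```bash
python3 -m handwheel '{"gripper":[0.2,0.2,0.2,0.2,0.2,0.2,0.2],"slide":[[0,-2,-6],[0,0,-10],[0,0,-30],[0,0,-40],[0,0,-40],[0,0,0],[0,0,0]],"yaw":[0,0,0,0,0,0,0]}' 25; python3 - <<'E'
from h import *
c=camera("side");np.savez("d1.npz",**c);s=camera("scene");np.savez("s1.npz",**s)
a=cv2.resize(c["img"][90:190,180:310],None,fx=3,fy=3,interpolation=2);b=cv2.resize(s["img"][190:290,310:440],None,fx=3,fy=3,interpolation=2)
cv2.imwrite("pics/m1.png",np.hstack([a,b])[:,:,::-1]);print(sensors.get_obs()["wrist_force"])
E
```

```text
time: 2.75
ee_pos: [0.4601, -0.1484, 0.1559]
tcp_rot: [179.6, 0.1, 84.7]
wrist_force: [1.1, -0.1, -1.3]
opening: 0.0586
grasp_force: 27.5
[-0.68815641  0.03129962 -0.44554098]
```

View pics/m1.png

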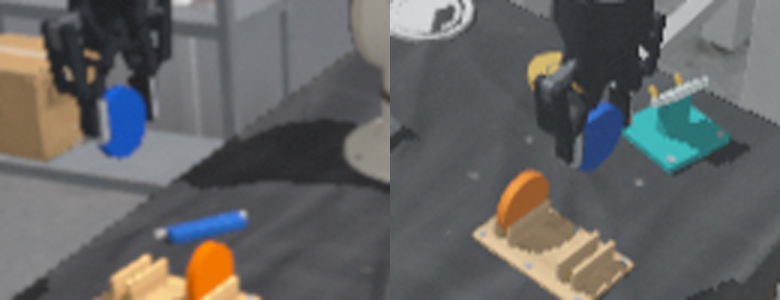

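The disc is held upright in the fingers and clear of the rack. Next I'll move toward the rest and look at it again from closer.

```bash
python3 -m handwheel '{"gripper":[0.2,0.2,0.2,0.2,0.2,0.2,0.2],"slide":[[38,1,-10],[38,1,-10],[38,1,-10],[38,0,-10],[17,0,-4],[0,0,0],[0,0,0]],"yaw":[0,0,0,0,0.096,0,0]}' 25; python3 - <<'E'
from h import *
np.set_printoptions(precision=4,suppress=True)
c=camera("wrist");np.savez("w3.npz",**c);cv2.imwrite("pics/w3.png",c["img"][:,:,::-1])
s=camera("scene");d=camera("side");o=sensors.get_obs();print(o["ee_pos"],o["tcp_rot"])
B=((100,140,50),(130,255,255))
def near(c):
    u,v=proj(c,o["ee_pos"]+np.array([0,0,.012]));u,v=int(u),int(v);print(u,v);return blob(c,*B,(u-22,v-25,u+22,v+25))
a=near(s);b=near(d);print(a,b,tri(s,a[0],d,b[0]))
E
```

```text
time: 3.43
ee_pos: [0.4763, 0.0209, 0.1945]
tcp_rot: [-179.9, 0.0, 79.4]
wrist_force: [-0.6, 0.4, -1.4]
opening: 0.0588
grasp_force: 27.4
[0.4762 0.0193 0.1944] [-179.9282    0.0272   79.2263]
329 193
279 124
(array([330.2969, 193.0312]), array([323, 183,  16,  21, 256], dtype=int32), ((330.25494384765625, 192.9697723388672), (14.459163665771484, 21.082677841186523), 19.674957275390625)) (array([280.7013, 125.4513]), array([271, 113,  18,  27, 308], dtype=int32), ((280.29345703125, 125.28851318359375), (14.564848899841309, 28.643110275268555), 9.224912643432617)) (array([0.4794, 0.0222, 0.2062]), np.float64(0.0031611327885583238))
```

View pics/w3.png

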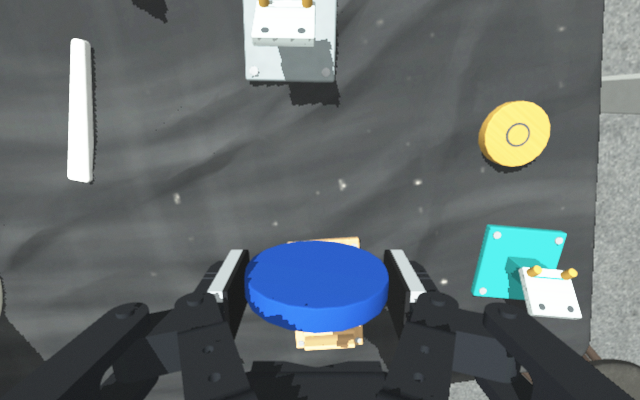

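Wrist view: the disc is upright in the fingers. The rest's face top edge runs roughly (253,38)–(315,38) and the near foot edge (245,82)–(335,82), both parallel to the tool.

```bash
python3 - <<'E'
from h import *
np.set_printoptions(precision=4,suppress=True)
c=load("w3");h=cv2.cvtColor(c["img"],cv2.COLOR_RGB2HSV)
print(h[20:52:1,270,2],h[20:52,300,2]); print(h[30,240:330,2])
print("foot V",h[74:90,290,2],h[70,238:250,2],h[70,328:342,2])
E
```

```text
[255 255 255 255 255 255 255 255 255 255 255 255 255 255 255 255 254 249
 213 213 215 210 206 200 195 186 214 239 239 238 238 238] [255 255 255 255 255 255 255 251 172 152 150 154 156 242 255 255 255 254
 237 214 214 212 208 204 201 200 176 136 137 137 139 139]
[ 93  93  96 120 189 232 238 238 238 238 238 240 252 255 255 255 255 255
 255 255 253 187 153 154 153 153 154 150 194 251 255 255 255 255 255 255
 255 255 255 255 255 255 255 255 255 255 255 255 255 255 255 255 255 255
 255 255 254 239 152 151 150 152 149 149 151 225 254 255 255 255 255 255
 255 254 241 230 239 239 239 239 238 237 237 237 237 237 237 237 237 237]
foot V [137 137 138 134 135 126 112  88  56  53  52  52  52  52  50  51] [100  98 101 100 100 101 101 177 233 235 236 242] [160 154 136 136 166 194 150  72  98 109 109 109 108 107]
```

```bash
python3 - <<'E'
from h import *
np.set_printoptions(precision=4,suppress=True)
c=load("w3");a=np.radians(-10.8);X=np.array([np.cos(a),np.sin(a),0]);Y=np.array([-np.sin(a),np.cos(a),0])
e=onz(c,284,38.2,.0764);print("edge mid",e,"seat y by edge",(e@Y)+.0085)
l,r=onz(c,252,30,.070),onz(c,314.5,30,.070);print(l,r,np.linalg.norm(r-l),"x",(l@X+r@X)/2)
f=onz(c,290,81.5,.004);print("foot edge y->origin",f@Y+.04, "z8:",onz(c,290,81.5,.008)@Y+.04)
fl,fr=onz(c,245,70,.008),onz(c,334.5,70,.008);print("foot w",np.linalg.norm(fr-fl),"x",(fl@X+fr@X)/2)
w=load("w1")
for p in [(219.6,86.6),(255.6,94.4)]:
    q=onz(w,*p,.0543);print("pin x,y",q@X,q@Y-.0217)
for xy in [(.4774,.1518)]: print("foot1",X[:2]@xy,Y[:2]@xy)
print("P(x,y)->world for x,y"); print(X*(l@X+r@X)/2+Y*((e@Y)+.0085))
o=sensors.get_obs();print("tcp in rest axes",o["ee_pos"]@X,o["ee_pos"]@Y,o["ee_pos"],o["tcp_rot"])
E
```

```text
edge mid [0.4751 0.1364 0.0764] seat y by edge 0.2314969660289688
[0.4538 0.1468 0.07  ] [0.4969 0.1387 0.07  ] 0.04386375849424138 x 0.4401455042174557
foot edge y->origin 0.23843148013677098 z8: 0.2382298101682361
foot w 0.07981473295673709 x 0.43970224609667097
pin x,y 0.42444726916424985 0.23317483353855872
pin x,y 0.4563364437764704 0.2326930518741932
foot1 0.440499449943763 0.23856704424383987
P(x,y)->world for x,y
[0.4757 0.1449 0.    ]
tcp in rest axes 0.46415510171943986 0.10820790407273036 [0.4762 0.0193 0.1944] [-179.9282    0.0272   79.2263]
```

```bash
python3 -m handwheel '{"gripper":[0.2,0.2,0.2,0.2,0.2,0.2,0.2,0.2],"slide":[[36.5,-6,0],[36.5,-6,0],[36.5,-6,0],[36.3,-6.2,0],[0,0,35],[0,0,35],[0,0,30],[0,0,0]],"yaw":[0,0,0,0,0,0,0,0]}' 25; python3 -m handwheel '{"gripper":[0.2,0.2],"slide":[[0,0,7],[0,0,0]],"yaw":[0,0]}' 20; cat > r.py <<'E'
from h import *
a=np.radians(-10.8);X=np.array([np.cos(a),np.sin(a),0]);Y=np.array([-np.sin(a),np.cos(a),0])
o=sensors.get_obs();p=o["ee_pos"];print("TCP rel seat mm: x %.1f y %.1f z %.1f"%((p@X-.440)*1e3,(p@Y-.232)*1e3,(p[2]-.075)*1e3),o["tcp_rot"].round(1),o["wrist_force"].round(1),o["opening"].round(4))
E
python3 r.py
```

```text
time: 4.25
ee_pos: [0.477, 0.1659, 0.0887]
tcp_rot: [-179.5, 0.3, 79.2]
wrist_force: [-0.9, -0.6, -1.6]
opening: 0.0586
grasp_force: 27.5
time: 4.42
ee_pos: [0.4805, 0.1672, 0.0887]
tcp_rot: [180.0, -0.0, 79.1]
wrist_force: [0.2, 0.7, 0.3]
opening: 0.059
grasp_force: 27.5Traceback (most recent call last):
  File "r.py", line 3, in <module>
    o=sensors.get_obs();p=o["ee_pos"];print("TCP rel seat mm: x %.1f y %.1f z %.1f"%((p@X-.440)*1e3,(p@Y-.232)*1e3,(p[2]-.075)*1e3),o["tcp_rot"].round(1),o["wrist_force"].round(1),o["opening"].round(4))
                                                                                                                                                                                    ^^^^^^^^^^^^^^^^^^
AttributeError: 'float' object has no attribute 'round'
```

```bash
sed -i 's/,o\["opening"\].round(4)/,o["opening"]/' r.py; python3 -m handwheel '{"gripper":[0.2,0.2,0.2],"slide":[[-2,0,7],[-2,0,7],[0,0,0]],"yaw":[0,0,0]}'; python3 r.py;  python3 -m handwheel '{"gripper":[0.2,0.2,0.2,0.2,0.2],"slide":[[-3,0,2],[-3,0,2],[-3,0,2],[0,0,0],[0,0,0]],"yaw":[0,0,0,0,0]}';python3 r.py
```

```text
time: 4.67
ee_pos: [0.4795, 0.1632, 0.0739]
tcp_rot: [180.0, 0.0, 79.2]
wrist_force: [-0.2, -1.1, -0.5]
opening: 0.0587
grasp_force: 27.6
TCP rel seat mm: x 0.4 y 18.2 z -1.1 [180.    0.   79.2] [-0.2 -1.1 -0.5] 0.058711746407306864
time: 5.08
ee_pos: [0.4793, 0.1561, 0.0709]
tcp_rot: [179.8, -0.2, 79.2]
wrist_force: [0.6, 3.1, 10.2]
opening: 0.0584
grasp_force: 29.2
TCP rel seat mm: x 1.6 y 11.2 z -4.1 [179.8  -0.2  79.2] [ 0.6  3.1 10.2] 0.05843199305530853
```

```bash
python3 -m handwheel '{"gripper":[0.2,0.2,0.2,0.2,0.2,0.2],"slide":[[-3,0,2],[-3,0,2],[-3,0,2],[0,0,2],[0,0,0],[0,0,0]],"yaw":[0,0,0,0,0,0]}';python3 r.py; python3 - <<'E'
from h import *
d=camera("side");s=camera("scene")
a=cv2.resize(d["img"][150:230,290:380],None,fx=4.3,fy=4.3,interpolation=2);b=cv2.resize(s["img"][180:260,250:340],None,fx=4.3,fy=4.3,interpolation=2)
cv2.imwrite("pics/m2.png",np.hstack([a,b])[:,:,::-1])
E
```

```text
time: 5.58
ee_pos: [0.4778, 0.1466, 0.0634]
tcp_rot: [179.7, -0.2, 79.2]
wrist_force: [-1.7, -2.0, 17.3]
opening: 0.0588
grasp_force: 31.9
TCP rel seat mm: x 1.9 y 1.5 z -11.6 [179.7  -0.2  79.2] [-1.7 -2.  17.3] 0.05882169024383236
```

View pics/m2.png

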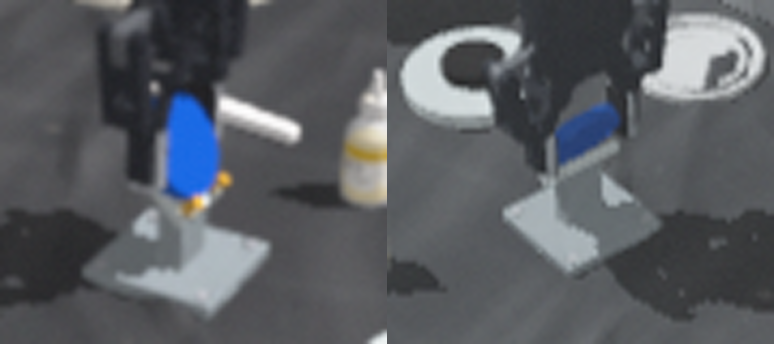

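The disc sits above the pins between the fingers, and its tilt is unclear from this view. I'll check numerically: triangulate the centre and compare the blob's ellipse with the seated one.

```bash
cat > t.py <<'E'
from h import *
import sys
np.set_printoptions(precision=1,suppress=True)
a=np.radians(-10.8);X=np.array([np.cos(a),np.sin(a),0]);Y=np.array([-np.sin(a),np.cos(a),0]);Z=np.array([0,0,1.])
C0=X*.440+Y*.232+Z*.075
d=camera("side");s=camera("scene")
B=((100,140,50),(130,255,255));r=[]
for n,c in (("side",d),("scene",s)):
    u,v=map(int,proj(c,C0));ce,st,e=blob(c,*B,(u-25,v-25,u+25,v+25));r.append(ce);print(n,"seen",ce,st[:4],"ell",np.array(e[1]),e[2])
    for t in (0,20,45,65,90):
        n_=np.cos(np.radians(t))*Y+np.sin(np.radians(t))*Z;w=np.cross(n_,X);th=np.linspace(0,6.28,60)
        P=np.array([proj(c,C0+k*n_+.03*(np.cos(q)*X+np.sin(q)*w)) for q in th for k in(-.005,.005)],np.float32);hu=cv2.convexHull(P);f=cv2.fitEllipse(hu);m=cv2.moments(hu)
        print("  tilt",t,"c",np.array([m["m10"],m["m01"]])/m["m00"],np.array(cv2.boundingRect(hu)),"ell",np.array(f[1]),round(f[2],1))
p,g=tri(d,r[0],s,r[1]);q=(p-C0)*1e3;print("tri rel seat mm",q@X,q@Y,q[2],"gap",g*1e3)
E
python3 t.py
```

```text
side seen [333.8 183.6] [329 171  12  25] ell [11.5 25.8] 177.9582977294922
  tilt 0 c [330.  184.3] [322 171  16  27] ell [13.8 27.4] 15.0
  tilt 20 c [329.9 184.4] [321 171  18  27] ell [16.9 26.7] 174.7
  tilt 45 c [330.  184.5] [319 172  22  25] ell [18.7 26.4] 145.0
  tilt 65 c [330.  184.5] [317 174  26  21] ell [18.3 26.4] 120.2
  tilt 90 c [330.1 184.5] [317 176  26  17] ell [15.6 26.9] 92.2
scene seen [295.8 210. ] [289 204  15  14] ell [ 7.  17.3] 56.07656478881836
  tilt 0 c [295.5 213.9] [286 204  19  20] ell [15.8 21.6] 37.9
  tilt 20 c [295.5 213.9] [286 205  19  18] ell [11.1 22.5] 50.4
  tilt 45 c [295.6 214. ] [285 207  21  14] ell [  3.5 111.5] 62.3
  tilt 65 c [295.6 214.1] [285 208  21  13] ell [ 9.7 23.1] 71.8
  tilt 90 c [295.6 214.1] [285 206  21  16] ell [15.8 21.6] 86.8
tri rel seat mm 6.301825249812324 10.100185799537691 6.624492628585846 gap 4.998236777347116
```

```bash
python3 -m handwheel '{"gripper":[0.5,0.5,0.6,0.6,0.6,0.6],"slide":[[0,0,-3],[0,0,0],[0,0,0],[0,0,0],[0,0,0],[0,0,0]],"yaw":[0,0,0,0,0,0]}'; python3 r.py; python3 t.py | grep -v tilt
```

```text
time: 6.28
ee_pos: [0.4758, 0.1462, 0.0629]
tcp_rot: [-180.0, 0.0, 79.2]
wrist_force: [0.6, -0.2, -0.8]
opening: 0.0684
grasp_force: 0.0
TCP rel seat mm: x -0.0 y 0.7 z -12.1 [-180.     0.    79.2] [ 0.6 -0.2 -0.8] 0.06839792982021345
side seen [333.1 185.6] [328 175  13  21] ell [12.4 21.4] 174.00238037109375
scene seen [295.8 213.2] [288 209  17  10] ell [ 2.1 21.2] 64.03388214111328
tri rel seat mm 2.9227404042650202 6.682225719354087 -1.2023752670009964 gap 5.152329754654693
```

```bash
python3 -m handwheel '{"gripper":[1,1,1,1,1,1,1],"slide":[[0,0,0],[0,0,0],[0,0,-20],[0,0,-40],[0,0,-40],[0,0,0],[0,0,0]],"yaw":[0,0,0,0,0,0,0]}'; python3 r.py; python3 t.py
```

```text
time: 6.97
ee_pos: [0.4772, 0.1466, 0.1657]
tcp_rot: [179.8, -0.1, 79.2]
wrist_force: [0.4, -0.4, -1.4]
opening: 0.0852
grasp_force: 0.0
TCP rel seat mm: x 1.3 y 1.4 z 90.7 [ 1.798e+02 -1.000e-01  7.920e+01] [ 0.4 -0.4 -1.4] 0.08518522849205826
side seen [329.5 184.4] [319 173  22  23] ell [17.4 24.1] 140.55368041992188
  tilt 0 c [330.  184.3] [322 171  16  27] ell [13.8 27.4] 15.0
  tilt 20 c [329.9 184.4] [321 171  18  27] ell [16.9 26.7] 174.7
  tilt 45 c [330.  184.5] [319 172  22  25] ell [18.7 26.4] 145.0
  tilt 65 c [330.  184.5] [317 174  26  21] ell [18.3 26.4] 120.2
  tilt 90 c [330.1 184.5] [317 176  26  17] ell [15.6 26.9] 92.2
scene seen [295.  213.6] [287 209  18  10] ell [ 2.6 20.7] 63.97962188720703
  tilt 0 c [295.5 213.9] [286 204  19  20] ell [15.8 21.6] 37.9
  tilt 20 c [295.5 213.9] [286 205  19  18] ell [11.1 22.5] 50.4
  tilt 45 c [295.6 214. ] [285 207  21  14] ell [  3.5 111.5] 62.3
  tilt 65 c [295.6 214.1] [285 208  21  13] ell [ 9.7 23.1] 71.8
  tilt 90 c [295.6 214.1] [285 206  21  16] ell [15.8 21.6] 86.8
tri rel seat mm -0.001091061826053271 0.032531525535599404 0.6515827990091622 gap 3.415398612913236
```

The disc is seated at 45° against the pins: its triangulated centre is within 1 mm of the seat. Now the regrasp by the rim.

```bash
python3 -m handwheel '{"gripper":[0.65,0.65,0.65,0.65,0.65,0.65],"slide":[[0,0,0],[0,0,35],[0,0,35],[0,0,20],[-0.5,0,10],[0,0,0]],"yaw":[0,0,0,0,0,0]}' 20; python3 r.py;  python3 -m handwheel '{"gripper":[0.2,0.2,0.2,0.2,0.2],"slide":[[0,0,0],[0,0,0],[0,0,0],[0,0,0],[0,0,0]],"yaw":[0,0,0,0,0]}' 20;python3 r.py; python3 -m handwheel '{"gripper":[0.2,0.2,0.2,0.2,0.2,0.2],"slide":[[0,0,-10],[0,0,-30],[0,0,-40],[0,0,-40],[0,0,0],[0,0,0]],"yaw":[0,0,0,0,0,0]}';python3 r.py
```

```text
time: 7.57
ee_pos: [0.474, 0.1451, 0.0601]
tcp_rot: [-179.7, 0.1, 79.2]
wrist_force: [-0.4, 0.3, 0.1]
opening: 0.0704
grasp_force: 0.0
TCP rel seat mm: x -1.6 y -0.6 z -14.9 [-1.797e+02  1.000e-01  7.920e+01] [-0.4  0.3  0.1] 0.07039062651514771
time: 7.98
ee_pos: [0.4764, 0.1458, 0.0641]
tcp_rot: [179.9, -0.0, 79.2]
wrist_force: [0.0, -0.6, 0.6]
opening: 0.0591
grasp_force: 23.1
TCP rel seat mm: x 0.6 y 0.5 z -10.9 [179.9  -0.   79.2] [ 0.  -0.6  0.6] 0.059134174104792915
time: 8.48
ee_pos: [0.4771, 0.1461, 0.1867]
tcp_rot: [179.7, -0.1, 79.2]
wrist_force: [-0.8, -0.4, -0.8]
opening: 0.059
grasp_force: 23.1
TCP rel seat mm: x 1.3 y 0.9 z 111.7 [ 1.797e+02 -1.000e-01  7.920e+01] [-0.8 -0.4 -0.8] 0.059029920154990596
```

```bash
python3 -m handwheel '{"gripper":[0.2,0.2,0.2,0.2,0.2,0.2,0.2,0.2],"slide":[[-37.7,4.8,0],[-37.7,4.8,0],[-37.7,4.8,0],[-37.7,4.8,0],[-37.7,4.8,0],[-37.7,4.7,0],[-37.7,4.7,0],[-37.7,4.7,0]],"yaw":[0,0,0,0,0,0,0,0]}'; python3 -m handwheel '{"gripper":[0.2,0.2,0.2,0.2],"slide":[[0,0,20],[0,0,20],[0,0,0],[0,0,0]],"yaw":[-0.091,0,0,0]}'
cat > k.py <<'E'
from h import *
np.set_printoptions(precision=1,suppress=True)
R0=(.4590,-.1485)  # blue slot centre
o=sensors.get_obs();p=o["ee_pos"];a=np.radians(o["tcp_rot"][2]-90);X=np.array([np.cos(a),np.sin(a),0]);Y=np.array([-np.sin(a),np.cos(a),0]);Z=np.array([0,0,1.])
ar=np.radians(-5.6);q=p[:2]-R0;print("TCP rel slot mm x %.1f y %.1f z %.1f"%(1e3*(q@[np.cos(ar),np.sin(ar)]),1e3*(q@[-np.sin(ar),np.cos(ar)]),1e3*p[2]),o["tcp_rot"],o["wrist_force"],o["opening"])
C0=p+.011*Z;r=[];B=((100,140,50),(130,255,255));d=camera("side");s=camera("scene")
for n,c in (("side",d),("scene",s)):
    u,v=map(int,proj(c,C0));ce,st,e=blob(c,*B,(u-22,v-22,u+22,v+22));r.append(ce);print(n,"seen",ce,st[:4],"ell",np.array(e[1]),e[2])
    for t in (0,25,45,65,90):
        n_=np.cos(np.radians(t))*Y+np.sin(np.radians(t))*Z;w=np.cross(n_,X)
        P=np.array([proj(c,C0+k*n_+.03*(np.cos(q)*X+np.sin(q)*w)) for q in np.linspace(0,6.28,60) for k in(-.005,.005)],np.float32);hu=cv2.convexHull(P);f=cv2.fitEllipse(hu)
        print("  tilt",t,"c",np.array(f[0]),np.array(cv2.boundingRect(hu)),"ell",np.array(f[1]),round(f[2],1))
m,g=tri(d,r[0],s,r[1]);print("disc-TCP mm",(m-p)@X*1e3,(m-p)@Y*1e3,(m-p)[2]*1e3,g*1e3)
E
python3 k.py
```

```text
time: 9.15
ee_pos: [0.4558, -0.1593, 0.1826]
tcp_rot: [-179.9, -0.0, 79.2]
wrist_force: [1.2, -0.1, -1.1]
opening: 0.0589
grasp_force: 23.1
time: 9.48
ee_pos: [0.4558, -0.1574, 0.1421]
tcp_rot: [-179.8, -0.0, 84.4]
wrist_force: [0.5, 0.4, -0.7]
opening: 0.0589
grasp_force: 23.0
TCP rel slot mm x -2.3 y -9.2 z 142.1 [-179.8   -0.    84.4] [ 0.5  0.4 -0.7] 0.0588967744790008
side seen [220.7 134.8] [212 125  18  20] ell [14.6 21.5] 154.9331817626953
  tilt 0 c [218.6 134.5] [209 122  19  25] ell [18.1 25. ] 6.7
  tilt 25 c [218.6 134.6] [208 122  21  25] ell [19.4 25.4] 153.3
  tilt 45 c [218.6 134.7] [206 123  25  23] ell [18.7 25.8] 130.0
  tilt 65 c [218.6 134.7] [206 125  26  19] ell [16.6 26.1] 109.4
  tilt 90 c [218.7 134.8] [206 128  26  13] ell [12.  26.9] 86.6
scene seen [383.4 238.6] [377 233  15  13] ell [ 7.4 18. ] 57.63164520263672
  tilt 0 c [380.6 241.1] [371 229  19  24] ell [14.6 25.9] 31.2
  tilt 25 c [380.6 241.1] [370 231  22  20] ell [ 7.  31.8] 47.9
  tilt 45 c [380.7 241.2] [369 233  24  17] ell [ 8.1 29.8] 59.9
  tilt 65 c [380.7 241.3] [368 233  25  17] ell [14.1 26.2] 73.4
  tilt 90 c [380.7 241.3] [368 231  25  20] ell [19.3 25.3] 95.7
disc-TCP mm 6.717943889625446 4.059650661548313 13.086212704860712 11.155353052135263
```

```bash
python3 -m handwheel '{"gripper":[0.2,0.2,0.2,0.2,0.2,0.2,0.2],"slide":[[0,2,35],[0,0,35],[0,0,20],[0,0,5],[-2,0,4],[-2,0,4],[0,0,0]],"yaw":[0,0,0,0,0,0,0]}' 20; python3 k.py | grep -v tilt;python3 -m handwheel '{"gripper":[0.2,0.2,0.2,0.2],"slide":[[-2,0,3],[-2,0,3],[0,0,0],[0,0,0]],"yaw":[0,0,0,0]}'; python3 k.py
```

```text
time: 10.17
ee_pos: [0.4593, -0.1624, 0.0415]
tcp_rot: [179.9, 0.0, 84.4]
wrist_force: [0.5, -0.1, -0.2]
opening: 0.0586
grasp_force: 23.1
TCP rel slot mm x 1.7 y -13.8 z 41.5 [179.9   0.   84.4] [ 0.5 -0.1 -0.2] 0.058603704955167306
side seen [222.4 170.9] [215 162  17  19] ell [15.1 20.4] 162.03375244140625
scene seen [383.1 267.6] [377 262  14  13] ell [ 7.6 16.8] 58.445369720458984
disc-TCP mm 5.5920387526078414 3.3448318315345515 13.44994156564816 10.864662777669704
time: 10.6
ee_pos: [0.4589, -0.1667, 0.0352]
tcp_rot: [179.9, 0.1, 84.4]
wrist_force: [1.4, -4.1, 4.8]
opening: 0.0593
grasp_force: 23.6
TCP rel slot mm x 1.7 y -18.1 z 35.2 [179.9   0.1  84.4] [ 1.4 -4.1  4.8] 0.05928058777789572
side seen [221.3 172.5] [214 164  17  19] ell [15.  19.2] 159.15187072753906
  tilt 0 c [219.3 172.6] [210 161  18  23] ell [16.7 23.5] 13.0
  tilt 25 c [219.3 172.6] [209 161  21  23] ell [19.  23.5] 158.1
  tilt 45 c [219.4 172.7] [208 162  23  22] ell [18.8 23.8] 130.4
  tilt 65 c [219.4 172.7] [207 163  25  19] ell [17.2 24.2] 107.9
  tilt 90 c [219.5 172.8] [207 166  25  14] ell [13.1 24.9] 84.8
scene seen [384.2 270.5] [378 265  14  13] ell [ 8.6 16.4] 55.46949768066406
  tilt 0 c [381.7 272.4] [372 261  19  23] ell [13.3 24.9] 32.3
  tilt 25 c [381.7 272.4] [371 263  21  19] ell [ 5.6 34.4] 48.1
  tilt 45 c [381.8 272.5] [370 264  23  17] ell [ 8.9 27. ] 59.9
  tilt 65 c [381.8 272.6] [370 264  24  17] ell [14.6 24.7] 73.5
  tilt 90 c [381.8 272.6] [370 262  24  21] ell [19.3 24. ] 97.6
disc-TCP mm 4.4022100384739975 2.6561380428658796 13.550554028510685 10.725274832275455
```

```bash
python3 -m handwheel '{"gripper":[0.2,0.2,0.2,0.2,0.2,0.2],"slide":[[0,0,-18],[9,0,0],[0,0,6],[0,0,4],[0,0,4],[0,0,0]],"yaw":[0,0,0,0,0,0]}' 20; python3 k.py | grep -v tilt;python3 -m handwheel '{"gripper":[0.2,0.2,0.2,0.2],"slide":[[-1,0,3],[-1,0,3],[0,0,0],[0,0,0]],"yaw":[0,0,0,0]}'; python3 k.py
```

```text
time: 11.2
ee_pos: [0.4585, -0.1563, 0.0367]
tcp_rot: [-179.9, -0.1, 84.4]
wrist_force: [0.8, 4.6, 1.2]
opening: 0.059
grasp_force: 23.5
TCP rel slot mm x 0.3 y -7.8 z 36.7 [-179.9   -0.1   84.4] [0.8 4.6 1.2] 0.05899204362472961
side seen [225.  172.4] [217 164  18  18] ell [14.7 19. ] 152.06277465820312
scene seen [381.1 268. ] [375 262  14  14] ell [10.  16.5] 56.07087707519531
disc-TCP mm 5.1551262742559425 3.0944074562218686 14.133663261120782 12.139743177715262
time: 11.63
ee_pos: [0.4588, -0.1593, 0.0323]
tcp_rot: [180.0, 0.0, 84.4]
wrist_force: [0.1, 0.6, 3.8]
opening: 0.0587
grasp_force: 24.2
TCP rel slot mm x 0.9 y -10.8 z 32.3 [180.    0.   84.4] [0.1 0.6 3.8] 0.05868050245199007
side seen [224.3 173.4] [216 166  18  16] ell [14.6 17.8] 134.35269165039062
  tilt 0 c [221.9 174. ] [213 162  18  24] ell [16.6 23.6] 13.1
  tilt 25 c [221.9 174. ] [212 162  20  24] ell [18.9 23.5] 158.8
  tilt 45 c [221.9 174.1] [210 163  23  22] ell [18.8 23.8] 130.9
  tilt 65 c [222.  174.1] [210 165  24  19] ell [17.2 24.2] 108.2
  tilt 90 c [222.  174.2] [210 167  24  14] ell [13.2 24.9] 84.9
scene seen [382.1 269.9] [375 263  15  15] ell [12.  15.9] 51.84429931640625
  tilt 0 c [379.2 271.9] [370 261  19  22] ell [13.3 24.7] 32.3
  tilt 25 c [379.3 271.9] [369 262  21  20] ell [ 5.7 33.8] 48.1
  tilt 45 c [379.3 272.1] [368 264  23  16] ell [ 8.8 26.9] 59.8
  tilt 65 c [379.4 272.1] [367 264  24  16] ell [14.5 24.5] 73.3
  tilt 90 c [379.3 272.1] [367 262  24  20] ell [19.2 23.9] 97.3
disc-TCP mm 3.8974901868433838 2.401123097514843 14.61618735212307 12.83004653111766
```

```bash
python3 -m handwheel '{"gripper":[0.2,0.2,0.2,0.2,0.2],"slide":[[-2,0,3],[-2,0,3],[-2,0,3],[0,0,0],[0,0,0]],"yaw":[0,0,0,0,0]}'; python3 k.py
```

```text
time: 12.15
ee_pos: [0.4582, -0.165, 0.0231]
tcp_rot: [180.0, 0.0, 84.4]
wrist_force: [2.1, 0.3, 2.7]
opening: 0.059
grasp_force: 24.9
TCP rel slot mm x 0.8 y -16.5 z 23.1 [180.    0.   84.4] [2.1 0.3 2.7] 0.05904630062595169
side seen [223.3 175.3] [216 169  17  14] ell [13.1 16.5] 88.1708755493164
  tilt 0 c [220.5 176.6] [212 165  17  23] ell [16.5 23.4] 13.5
  tilt 25 c [220.5 176.7] [210 165  21  23] ell [18.9 23.3] 159.0
  tilt 45 c [220.6 176.7] [209 166  23  22] ell [18.8 23.6] 130.7
  tilt 65 c [220.6 176.8] [209 167  24  19] ell [17.2 24. ] 107.9
  tilt 90 c [220.7 176.8] [209 170  24  14] ell [13.3 24.7] 84.7
scene seen [383.3 274. ] [377 266  14  17] ell [12.8 16.7] 30.43386459350586
  tilt 0 c [380.7 275.5] [371 264  19  23] ell [13.2 24.7] 32.5
  tilt 25 c [380.7 275.5] [370 266  21  19] ell [ 5.5 34.7] 48.1
  tilt 45 c [380.8 275.6] [369 267  23  17] ell [ 9.  26.7] 59.8
  tilt 65 c [380.8 275.7] [369 267  24  17] ell [14.6 24.5] 73.4
  tilt 90 c [380.8 275.7] [369 266  24  20] ell [19.3 23.9] 97.7
disc-TCP mm 1.2433732487404452 1.4290957851987176 15.464096811766373 13.60827328437944
```

```bash
python3 -m handwheel '{"gripper":[0.2,0.2,0.2,0.2,0.2,0.2,0.2,0.2],"slide":[[0,0,-8],[9,0,0],[8,0,0],[0,0,4],[0,0,3],[0,0,2],[0,0,0],[0,0,0]],"yaw":[0,0,0,0,0,0,0,0]}' 20; python3 k.py |grep -v tilt
```

```text
time: 12.92
ee_pos: [0.4596, -0.1478, 0.0219]
tcp_rot: [-180.0, -0.0, 84.4]
wrist_force: [-0.0, 0.3, 0.9]
opening: 0.059
grasp_force: 24.7
TCP rel slot mm x 0.5 y 0.7 z 21.9 [-180.    -0.    84.4] [-0.   0.3  0.9] 0.05902046272926854
side seen [229. 177.] [221 171  18  14] ell [13.5 17.1] 91.91581726074219
scene seen [378.3 270.9] [372 263  14  16] ell [12.7 16.6] 30.175018310546875
disc-TCP mm 1.9110708320610965 2.182620501290722 15.454135370359442 14.412553208417934
```

```bash
python3 -m handwheel '{"gripper":[0.2,0.2,0.2,0.2],"slide":[[0,0,2],[0,0,1],[0,0,0],[0,0,0]],"yaw":[0,0,0,0]}' 20; python3 -m handwheel '{"gripper":[0.5,0.65,0.65,0.65,0.65],"slide":[[0,0,0],[0,0,0],[0,0,-2],[0,0,0],[0,0,0]],"yaw":[0,0,0,0,0]}' 20; python3 k.py
```

```text
time: 13.35
ee_pos: [0.4597, -0.1485, 0.0203]
tcp_rot: [180.0, 0.1, 84.4]
wrist_force: [-7.1, -1.5, 13.0]
opening: 0.0587
grasp_force: 26.1
time: 13.77
ee_pos: [0.4598, -0.1479, 0.0211]
tcp_rot: [-180.0, 0.0, 84.4]
wrist_force: [-0.1, -0.1, 0.5]
opening: 0.0705
grasp_force: 0.0
TCP rel slot mm x 0.7 y 0.6 z 21.1 [-180.     0.    84.4] [-0.1 -0.1  0.5] 0.07048082520350418
side seen [228.4 177. ] [220 171  18  13] ell [12.1 18.1] 83.46470642089844
  tilt 0 c [225.9 178.5] [217 167  18  23] ell [16.3 23.6] 13.6
  tilt 25 c [225.9 178.6] [216 167  20  23] ell [18.8 23.4] 160.1
  tilt 45 c [225.9 178.6] [215 167  22  23] ell [18.8 23.7] 131.9
  tilt 65 c [226.  178.7] [214 169  24  19] ell [17.3 24.1] 108.6
  tilt 90 c [226.  178.7] [214 172  24  14] ell [13.4 24.7] 84.9
scene seen [377.6 271.5] [370 263  16  17] ell [14.3 17.7] 37.14631652832031
  tilt 0 c [375.6 272.8] [366 261  19  23] ell [13.3 24.5] 32.5
  tilt 25 c [375.6 272.8] [365 263  21  19] ell [ 5.7 33.1] 48.1
  tilt 45 c [375.7 272.9] [364 265  23  16] ell [ 8.7 26.7] 59.7
  tilt 65 c [375.7 273. ] [364 265  24  16] ell [14.3 24.3] 73.1
  tilt 90 c [375.7 273. ] [364 263  24  20] ell [19.1 23.7] 96.9
disc-TCP mm 0.24473485825465455 1.127518852183553 15.462106472943747 11.018786978183051
```

The disc lies flat on the cheeks. Now I'll grip it by the rim, lift, and go to view the plate with the wrist camera.

```bash
python3 -m handwheel '{"gripper":[0.2,0.2,0.2,0.2,0.2,0.2,0.2,0.2],"slide":[[0,0,0],[0,0,0],[0,0,0],[0,0,0],[0,0,-20],[0,0,-40],[0,0,-40],[0,0,-40]],"yaw":[0,0,0,0,0,0,0,0]}' 25; python3 -m handwheel '{"gripper":[0.2,0.2,0.2,0.2,0.2,0.2,0.2,0.2],"slide":[[38,5.1,0],[38,5.1,0],[38,5.1,0],[38,5.1,0],[38,5.1,0],[38,5.1,0],[38,5.1,0],[38,5.1,0]],"yaw":[0,0,0,0,0,0,0,0]}'; python3 -m handwheel '{"gripper":[0.2,0.2],"slide":[[0,0,0],[0,0,0]],"yaw":[0,0]}'; python3 - <<'E'
from h import *
np.set_printoptions(precision=4,suppress=True)
c=camera("wrist");np.savez("w4.npz",**c);cv2.imwrite("pics/w4.png",c["img"][:,:,::-1])
o=sensors.get_obs();print(o["ee_pos"],o["tcp_rot"])
ce,s,e=blob(c,(100,120,40),(130,255,255),(200,180,440,390));print(ce,s,e)
h=cv2.cvtColor(c["img"],cv2.COLOR_RGB2HSV)
E
```

```text
time: 14.53
ee_pos: [0.4592, -0.1477, 0.1623]
tcp_rot: [-179.9, -0.0, 84.4]
wrist_force: [0.8, -0.3, -0.7]
opening: 0.059
grasp_force: 27.3
time: 15.2
ee_pos: [0.53, 0.1527, 0.1609]
tcp_rot: [-180.0, 0.0, 84.4]
wrist_force: [1.0, 0.1, -0.0]
opening: 0.0586
grasp_force: 27.4
time: 15.37
ee_pos: [0.5298, 0.1524, 0.1603]
tcp_rot: [-179.9, 0.0, 84.6]
wrist_force: [-0.3, -0.3, -0.5]
opening: 0.0589
grasp_force: 27.4
[0.5297 0.1511 0.1605] [-179.9401    0.0402   84.5074]
[316.2321 273.991 ] [  242   203   149   142 16465] ((316.21832275390625, 273.9256896972656), (139.8883514404297, 148.11264038085938), 91.79566192626953)
```

View pics/w4.png

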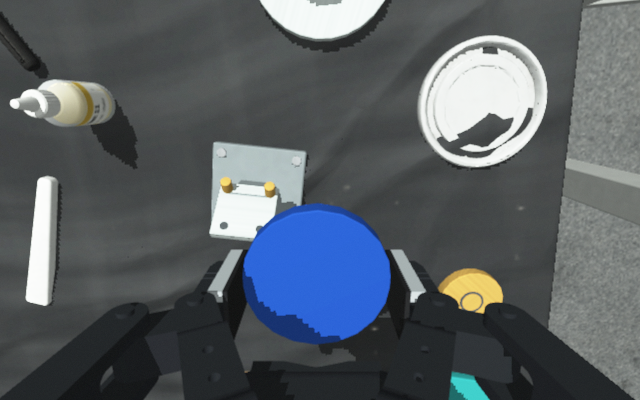

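Wrist view: the blue disc is held flat, centre (316,274). The plate is partly visible at the top, around (325,0), so I'll move on until all of it is in view.

```bash
python3 -m handwheel '{"gripper":[0.2,0.2,0.2,0.2],"slide":[[40,0,-10],[40,0,-10],[0,0,0],[0,0,0]],"yaw":[0,0,0,0]}'; cat > pl.py <<'E'
from h import *
np.set_printoptions(precision=4,suppress=True)
c=camera("wrist");np.savez("w5.npz",**c)
o=sensors.get_obs();p=o["ee_pos"];a=np.radians(o["tcp_rot"][2]);tx=np.array([np.cos(a),np.sin(a),0]);ty=np.array([np.sin(a),-np.cos(a),0])
print(p,o["tcp_rot"])
h=cv2.cvtColor(c["img"],cv2.COLOR_RGB2HSV)
def show(n,X): print(n,X,"rel TCP tool x,y mm",((X-p)@tx*1e3).round(1),((X-p)@ty*1e3).round(1))
u,v=proj(c,[.552,.325,.012]);print("pred plate",u,v)
m=((h[:,:,2]>140)&(h[:,:,1]<60)).astype(np.uint8);n,l,s,ce=cv2.connectedComponentsWithStats(m)
i=min([j for j in range(1,n) if s[j,4]>1500],key=lambda j:np.hypot(*(ce[j]-[u,v])));print("plate blob",s[i],ce[i])
hull=cv2.convexHull(cv2.findContours((l==i).astype(np.uint8),0,1)[0][0])
f=np.zeros_like(m);cv2.fillConvexPoly(f,hull,1)
e=cv2.fitEllipse(hull);print("ell",e);show("plate",onz(c,*e[0],.010))
k=((f>0)&(h[:,:,2]<85)).astype(np.uint8);n,l,s,ce=cv2.connectedComponentsWithStats(k);j=1+np.argmax(s[1:,4]);pe=cv2.fitEllipse(cv2.findContours((l==j).astype(np.uint8),0,1)[0][0]);print("pad",s[j],pe);show("pad",onz(c,*pe[0],.021))
E
python3 pl.py; python3 - <<'E'
from h import *
np.set_printoptions(precision=4,suppress=True)
c=load("w4");p=np.array([.5297,.1511,.1605]);a=np.radians(84.5);tx=np.array([np.cos(a),np.sin(a),0]);ty=np.array([np.sin(a),-np.cos(a),0])
for z in (.013,.018):
    L,Rr,T,Bm=[onz(c,*q,p[2]+z)-p for q in [(242,274),(391,274),(316,203),(316,345)]]
    print("disc rel TCP",z,"w",np.linalg.norm(L-Rr)*1e3,"d",np.linalg.norm(T-Bm)*1e3,"x",(T+Bm)@tx*500,"y",(L+Rr)@ty*500)
E
```

```text
time: 15.75
ee_pos: [0.5379, 0.2305, 0.1814]
tcp_rot: [180.0, 0.0, 84.5]
wrist_force: [0.3, 0.1, -1.8]
opening: 0.0589
grasp_force: 27.4
[0.5378 0.2295 0.1811] [-179.9898    0.0285   84.4031]
pred plate 321.92991891867 71.85696138218375
plate blob [  255     2   130   137 10806] [319.451   69.1284]
ell ((319.52996826171875, 69.77638244628906), (128.92202758789062, 137.05845642089844), 1.0308290719985962)
plate [0.5502 0.327  0.01  ] rel TCP tool x,y mm 98.3 2.8
pad [ 290   41   60   63 2953] ((319.8243103027344, 71.90758514404297), (58.38275146484375, 62.532711029052734), 178.97207641601562)
pad [0.5501 0.3245 0.021 ] rel TCP tool x,y mm 95.7 3.0
disc rel TCP 0.013 w 61.470899937941134 d 65.28973100994043 x 2.480228612600903 y -0.10553009229870436
disc rel TCP 0.018 w 59.07264720467802 d 62.7424887212041 x 5.240515546947832 y -0.10989743521945518
```

```bash
python3 -m handwheel '{"gripper":[0.2,0.2,0.2,0.2,0.2,0.2,0.2,0.2],"slide":[[31.3,1,0],[31.3,1,0],[31.2,0.9,0],[0,0,35],[0,0,35],[0,0,35],[0,0,35],[0,0,5]],"yaw":[0,0,0,0,0,0,0,0]}'; python3 -m handwheel '{"gripper":[0.2,0.2,0.2],"slide":[[0,0,3],[0,0,0],[0,0,0]],"yaw":[0,0,0]}'
```

```text
time: 16.47
ee_pos: [0.5469, 0.3195, 0.0292]
tcp_rot: [-179.6, 0.3, 84.3]
wrist_force: [-1.2, -0.8, -1.1]
opening: 0.0585
grasp_force: 27.4
time: 16.72
ee_pos: [0.5511, 0.3233, 0.0359]
tcp_rot: [179.8, -0.1, 84.4]
wrist_force: [-0.1, 0.2, -0.3]
opening: 0.0586
grasp_force: 27.4
```

```bash
python3 -m handwheel '{"gripper":[0.2,0.2,0.2,0.2,0.2,0.2],"slide":[[0,-1,4],[0,0,4],[0,0,4],[0,0,2],[0,0,0],[0,0,0]],"yaw":[0,0,0,0,0,0]}'; for i in 1 ; do python3 -m handwheel '{"gripper":[0.2,0.2,0.2,0.2],"slide":[[0,0,1],[0,0,1],[0,0,0],[0,0,0]],"yaw":[0,0,0,0]}'; done
```

```text
time: 17.22
ee_pos: [0.5486, 0.3235, 0.019]
tcp_rot: [-180.0, 0.0, 84.4]
wrist_force: [0.7, -0.5, 0.0]
opening: 0.0584
grasp_force: 27.4
time: 17.55
ee_pos: [0.5487, 0.3235, 0.0171]
tcp_rot: [-180.0, 0.0, 84.4]
wrist_force: [0.4, -0.1, -0.1]
opening: 0.059
grasp_force: 27.4
```

```bash
python3 -m handwheel '{"gripper":[0.2,0.2,0.2,0.2],"slide":[[0,0,1],[0,0,1],[0,0,0],[0,0,0]],"yaw":[0,0,0,0]}'; python3 -m handwheel '{"gripper":[0.2,0.2,0.2],"slide":[[0,0,1],[0,0,0],[0,0,0]],"yaw":[0,0,0]}'
```

```text
time: 17.88
ee_pos: [0.5487, 0.3234, 0.015]
tcp_rot: [-180.0, 0.0, 84.4]
wrist_force: [0.5, -0.0, -0.1]
opening: 0.0587
grasp_force: 27.4
time: 18.13
ee_pos: [0.5489, 0.3235, 0.0144]
tcp_rot: [180.0, -0.0, 84.4]
wrist_force: [-0.3, -0.8, 1.6]
opening: 0.0589
grasp_force: 27.6
```

```bash
python3 -m handwheel '{"gripper":[0.2,0.2,0.45,0.6,0.8,1,1,1],"slide":[[0,0,0.8],[0,0,0],[0,0,0],[0,0,0],[0,0,0],[0,0,0],[0,0,0],[0,0,0]],"yaw":[0,0,0,0,0,0,0,0]}' 20; python3 -m handwheel '{"gripper":[1,1,1,1,1,1,1,1],"slide":[[0,0,-10],[0,0,-30],[0,0,-40],[-30,0,-25],[-40,0,0],[-40,0,0],[0,0,0],[0,0,0]],"yaw":[0,0,0,0,0,0,0,0]}'; cat > bl.py <<'E'
from h import *
np.set_printoptions(precision=4,suppress=True)
c=camera("wrist")
o=sensors.get_obs();p=o["ee_pos"];a=np.radians(o["tcp_rot"][2]);tx=np.array([np.cos(a),np.sin(a),0]);ty=np.array([np.sin(a),-np.cos(a),0])
print(p,o["tcp_rot"]);h=cv2.cvtColor(c["img"],cv2.COLOR_RGB2HSV);cv2.imwrite("pics/last.png",c["img"][:,:,::-1])
u,v=map(int,proj(c,[.55,.3255,.034]));print(u,v)
ce,s,e=blob(c,(100,120,40),(130,255,255),(max(0,u-60),max(0,v-60),u+60,v+60));print(s,e)
def span(box,z):
    x,y,w,hh=box;L,R=[onz(c,q,y+hh/2,z) for q in (x,x+w)];T,B=[onz(c,x+w/2,q,z) for q in (y,y+hh)]
    X=(((L+R)/2)@ty)*ty+(((T+B)/2)@tx)*tx;return X[:2],np.linalg.norm(R-L)*1e3,np.linalg.norm(T-B)*1e3
print("blue",span(s[:4],.034),"z.031",onz(c,*e[0],.031))
m=((h[:,:,2]>140)&(h[:,:,1]<60)).astype(np.uint8);n,l,st,cc=cv2.connectedComponentsWithStats(m)
i=min([j for j in range(1,n) if st[j,4]>1500],key=lambda j:np.hypot(*(cc[j]-[u,v])))
hull=cv2.convexHull(cv2.findContours((l==i).astype(np.uint8),0,1)[0][0]);pe=cv2.fitEllipse(hull);print("plate",st[i],pe,span(st[i][:4],.011),onz(c,*pe[0],.011))
u,v=map(int,proj(c,[.664,.028,.016]))
E
python3 bl.py
```

```text
time: 18.8
ee_pos: [0.5487, 0.3234, 0.0132]
tcp_rot: [-180.0, 0.0, 84.4]
wrist_force: [0.3, -0.2, 0.7]
opening: 0.0854
grasp_force: 0.0
time: 19.47
ee_pos: [0.5383, 0.2123, 0.1198]
tcp_rot: [179.9, -0.0, 84.3]
wrist_force: [0.2, 0.7, 0.6]
opening: 0.0855
grasp_force: 0.0
[0.5383 0.2135 0.1194] [179.9411  -0.0422  84.3292]
316 28
[ 266    0   98   81 6594] ((314.9238586425781, 35.105255126953125), (84.47366333007812, 101.77658081054688), 90.18476104736328)
blue (array([0.5483, 0.3181]), np.float64(59.24391825530365), np.float64(44.959258499594895)) z.031 [0.5486 0.3223 0.031 ]
plate [  234     0   166   122 10106] ((316.62286376953125, 32.13007354736328), (164.75656127929688, 179.2038116455078), 179.99766540527344) (array([0.5485, 0.3078]), np.float64(112.21597671669609), np.float64(76.98196714650652)) [0.5502 0.3273 0.011 ]
```

```bash
python3 -m handwheel '{"gripper":[1,1,1,1],"slide":[[0,0,-40],[15,0,-35],[0,0,0],[0,0,0]],"yaw":[0,0,0,0]}'; python3 bl.py
```

```text
time: 19.85
ee_pos: [0.5404, 0.231, 0.1957]
tcp_rot: [179.8, -0.1, 84.5]
wrist_force: [-1.1, 0.1, -0.6]
opening: 0.0852
grasp_force: 0.0
[0.5398 0.2303 0.1938] [179.9452  -0.0382  84.5064]
316 72
[ 280   33   71   76 4225] ((314.94244384765625, 70.45121002197266), (70.0166244506836, 74.94502258300781), 177.71165466308594)
blue (array([0.5495, 0.3256]), np.float64(58.628027028796325), np.float64(58.95442777166834)) z.031 [0.5492 0.3271 0.031 ]
plate [ 255    8  123  131 8287] ((316.1087341308594, 72.67504119873047), (122.87016296386719, 130.5558319091797), 0.4927588403224945) (array([0.5502, 0.3234]), np.float64(109.47713981589222), np.float64(109.91795581057288)) [0.5502 0.3268 0.011 ]
```

The blue disc lies flat within about 2 mm of the plate centre. Next, the brass disc.

```bash
python3 -m handwheel '{"gripper":[1,1,1,1,1,1,1,1],"slide":[[-34.7,18.2,0],[-34.7,18.2,0],[-34.7,18.2,0],[-34.7,18.2,0],[-34.7,18.2,0],[-34.7,18.2,0],[-34.7,18.2,0],[-34.7,18.2,0]],"yaw":[0,0,0,0,0,0,0,0]}'; python3 -m handwheel '{"gripper":[0.65,0.65,0.65],"slide":[[0,0,0],[0,0,0],[0,0,0]],"yaw":[0,0,0]}'; cat > ld.py <<'E'
from h import *
np.set_printoptions(precision=4,suppress=True)
c=camera("wrist");o=sensors.get_obs();p=o["ee_pos"];a=np.radians(o["tcp_rot"][2]);tx=np.array([np.cos(a),np.sin(a),0]);ty=np.array([np.sin(a),-np.cos(a),0])
print(p,o["tcp_rot"],o["wrist_force"],o["opening"])
u,v=map(int,proj(c,[.664,.028,.01]));print(u,v)
h=cv2.cvtColor(c["img"],cv2.COLOR_RGB2HSV);m=cv2.inRange(h,np.array((15,70,50)),np.array((32,255,255)));k=np.zeros_like(m);k[max(0,v-65):v+65,u-65:u+65]=m[max(0,v-65):v+65,u-65:u+65]
hull=cv2.convexHull(max(cv2.findContours(k,0,1)[0],key=cv2.contourArea));e=cv2.fitEllipse(hull);b=cv2.boundingRect(hull);print(b,e)
for z in (.012,.016):
    X=onz(c,*e[0],z);L=onz(c,b[0],e[0][1],z);R=onz(c,b[0]+b[2],e[0][1],z);print(z,X,np.linalg.norm(R-L)*1e3,"rel TCP",(X-p)@tx*1e3,((L+R)/2-p)@ty*1e3)
E
python3 ld.py
```

```text
time: 20.57
ee_pos: [0.6574, -0.063, 0.1916]
tcp_rot: [-179.9, -0.0, 84.4]
wrist_force: [1.3, -0.3, 0.9]
opening: 0.0855
grasp_force: 0.0
time: 20.82
ee_pos: [0.657, -0.0612, 0.1918]
tcp_rot: [-179.9, -0.0, 84.4]
wrist_force: [0.1, -0.7, 1.0]
opening: 0.0705
grasp_force: 0.0
[ 0.657  -0.0606  0.1924] [-179.9026   -0.0136   84.4585] [-0.0356  0.7385  0.3779] 0.07025247798227141
314 80
(282, 42, 69, 73) ((315.9279479980469, 78.15853118896484), (68.96682739257812, 72.8995132446289), 178.84849548339844)
0.012 [0.6652 0.0295 0.012 ] 60.664789466478275 rel TCP 90.43928307901407 -0.041064597176523734
0.016 [0.6652 0.0293 0.016 ] 59.909428949331904 rel TCP 90.19959882265134 -0.03727806820842283
```

```bash
python3 -m handwheel '{"gripper":[0.65,0.65,0.65,0.65,0.65,0.65,0.65,0.65],"slide":[[30.1,0,0],[30.1,0,0],[30.1,0,0],[0,0,40],[0,0,40],[0,0,40],[0,0,35],[0,0,10]],"yaw":[0,0,0,0,0,0,0,0]}'; python3 -m handwheel '{"gripper":[0.65,0.65,0.65,0.65,0.65],"slide":[[0,0,10],[0,0,6],[0,0,3],[0,0,0],[0,0,0]],"yaw":[0,0,0,0,0]}'; python3 ld.py | head -1
```

```text
time: 21.53
ee_pos: [0.6624, 0.0301, 0.022]
tcp_rot: [-179.5, 0.1, 84.6]
wrist_force: [-0.7, 0.9, 0.1]
opening: 0.0707
grasp_force: 0.0
time: 21.95
ee_pos: [0.6671, 0.0284, 0.0112]
tcp_rot: [179.9, -0.0, 84.4]
wrist_force: [0.1, -0.9, 0.0]
opening: 0.0708
grasp_force: 0.0
[0.6671 0.0283 0.0111] [179.8647  -0.0199  84.4091] [-0.3826  0.3273 -0.1308] 0.07042626090477569
```

```bash
python3 -m handwheel '{"gripper":[0.65,0.65,0.65,0.65,0.65],"slide":[[0.8,-1.9,3],[0,0,3],[0,0,2],[0,0,0],[0,0,0]],"yaw":[0,0,0,0,0]}'; python3 -m handwheel '{"gripper":[0.65,0.65,0.65,0.65],"slide":[[0,0,2],[0,0,1],[0,0,0],[0,0,0]],"yaw":[0,0,0,0]}'
```

```text
time: 22.42
ee_pos: [0.6642, 0.0293, 0.0011]
tcp_rot: [-180.0, 0.0, 84.4]
wrist_force: [-0.1, 0.8, 1.0]
opening: 0.0704
grasp_force: 0.0
time: 22.75
ee_pos: [0.6643, 0.0293, -0.0017]
tcp_rot: [-180.0, 0.0, 84.4]
wrist_force: [0.4, 0.5, 0.2]
opening: 0.0705
grasp_force: 0.0
```

```bash
python3 -m handwheel '{"gripper":[0.2,0.2,0.2,0.2,0.2,0.2],"slide":[[0,0,0],[0,0,0],[0,0,0],[0,0,0],[0,0,0],[0,0,0]],"yaw":[0,0,0,0,0,0]}' 60;  python3 -m handwheel '{"gripper":[0.2,0.2,0.2,0.2,0.2,0.2],"slide":[[0,0,-4],[0,0,-20],[0,0,-30],[0,0,-40],[0,0,0],[0,0,0]],"yaw":[0,0,0,0,0,0]}'; python3 - <<'E'
from h import *
o=sensors.get_obs();print(o["ee_pos"],o["wrist_force"]);c=camera("wrist");h=cv2.cvtColor(c["img"],cv2.COLOR_RGB2HSV);m=cv2.inRange(h,np.array((15,70,50)),np.array((32,255,255)));m[:170]=0;m[:,:200]=0;m[:,440:]=0
k=max(cv2.findContours(m,0,1)[0],key=cv2.contourArea);print(cv2.boundingRect(k),cv2.fitEllipse(cv2.convexHull(k)))
E
```

```text
time: 23.25
ee_pos: [0.6648, 0.0293, -0.0008]
tcp_rot: [179.9, -0.0, 84.4]
wrist_force: [-0.9, 1.0, 5.5]
opening: 0.0575
grasp_force: 65.2
time: 23.75
ee_pos: [0.6656, 0.0293, 0.0949]
tcp_rot: [179.8, -0.0, 84.4]
wrist_force: [-0.5, -1.4, -3.2]
opening: 0.0579
grasp_force: 65.3
[0.66563908 0.02934834 0.09494225] [-0.51442382 -1.36535329 -3.22081762]
(245, 205, 143, 141) ((316.12518310546875, 276.2579040527344), (140.98724365234375, 144.30308532714844), 94.89288330078125)
```

```bash
python3 -m handwheel '{"gripper":[0.2,0.2,0.2,0.2,0.2,0.2,0.2,0.2],"slide":[[35.5,-18,-7],[35.5,-18,-7],[35.5,-18,-7],[35.5,-18,-7],[35.5,-18,-7],[35.5,-18,-7],[35.5,-18,-7],[35.5,-18,-7]],"yaw":[0,0,0,0,0,0,0,0]}';  python3 -m handwheel '{"gripper":[0.2,0.2,0.2,0.2,0.2,0.2],"slide":[[0,0,0],[0,0,30],[0,0,30],[0,0,20],[0,0,0],[0,0,0]],"yaw":[0,0,0,0,0,0]}'
```

```text
time: 24.47
ee_pos: [0.5469, 0.3272, 0.1463]
tcp_rot: [-179.8, 0.1, 84.4]
wrist_force: [1.1, -0.7, -2.6]
opening: 0.0574
grasp_force: 65.2
time: 24.97
ee_pos: [0.5473, 0.3251, 0.0659]
tcp_rot: [-179.8, 0.2, 84.4]
wrist_force: [-0.0, 0.5, -1.6]
opening: 0.0576
grasp_force: 65.2
```

```bash
python3 -m handwheel '{"gripper":[0.2,0.2,0.2,0.2,0.2,0.2],"slide":[[0,0,10],[0.7,0,10],[0,0,5],[0,0,0],[0,0,0],[0,0,0]],"yaw":[0,0,0,0,0,0]}'
```

```text
time: 25.47
ee_pos: [0.549, 0.3268, 0.0439]
tcp_rot: [180.0, -0.0, 84.4]
wrist_force: [-0.4, -0.7, -2.9]
opening: 0.0576
grasp_force: 65.2
```

```bash
python3 -m handwheel '{"gripper":[0.2,0.2,0.2,0.2,0.2],"slide":[[-0.7,0.7,3],[0,0,3],[0,0,2],[0,0,0],[0,0,0]],"yaw":[0,0,0,0,0]}'; python3 -m handwheel '{"gripper":[0.2,0.2,0.2,0.2],"slide":[[0,0,1],[0,0,1],[0,0,0],[0,0,0]],"yaw":[0,0,0,0]}'
```

```text
time: 25.88
ee_pos: [0.5493, 0.3258, 0.0351]
tcp_rot: [-180.0, 0.0, 84.4]
wrist_force: [0.4, 0.1, -3.0]
opening: 0.0578
grasp_force: 65.2
time: 26.22
ee_pos: [0.5494, 0.3259, 0.0333]
tcp_rot: [-180.0, 0.0, 84.4]
wrist_force: [0.5, 0.2, -2.2]
opening: 0.0575
grasp_force: 65.2
```

Contact is starting (−3.0 → −2.2 N). One more step, then release and back off.

```bash
python3 -m handwheel '{"gripper":[0.2,0.2,0.2,0.2],"slide":[[0,0,1],[0,0,0.7],[0,0,0],[0,0,0]],"yaw":[0,0,0,0]}' 30; python3 -m handwheel '{"gripper":[0.4,0.5,0.6,0.8,1,1,1,1],"slide":[[0,0,0],[0,0,0],[0,0,0],[0,0,0],[0,0,0],[0,0,0],[0,0,0],[0,0,0]],"yaw":[0,0,0,0,0,0,0,0]}' 20; python3 -m handwheel '{"gripper":[1,1,1,1,1,1,1,1],"slide":[[0,0,-10],[0,0,-30],[0,0,-40],[0,0,-40],[-40,0,-40],[-40,0,0],[0,0,0],[0,0,0]],"yaw":[0,0,0,0,0,0,0,0]}'
```

```text
time: 26.55
ee_pos: [0.5495, 0.326, 0.0331]
tcp_rot: [180.0, -0.0, 84.4]
wrist_force: [-3.9, -2.3, 6.7]
opening: 0.0575
grasp_force: 66.3
time: 27.22
ee_pos: [0.5494, 0.3259, 0.0316]
tcp_rot: [-180.0, 0.0, 84.4]
wrist_force: [-0.9, 0.3, 0.4]
opening: 0.0852
grasp_force: 0.0
time: 27.88
ee_pos: [0.5429, 0.2554, 0.183]
tcp_rot: [179.9, -0.1, 84.3]
wrist_force: [-0.7, 0.0, -0.2]
opening: 0.0852
grasp_force: 0.0
```

```bash
python3 - <<'E'
from h import *
np.set_printoptions(precision=4,suppress=True)
c=camera("wrist");s=camera("scene");d=camera("side");print(sensors.get_obs()["ee_pos"],sensors.get_obs()["wrist_force"])
Yl=((15,70,50),(32,255,255));B=((100,120,40),(130,255,255))
def bb(c,col,C,r):
    u,v=map(int,proj(c,C));ce,st,e=blob(c,*col,(u-r,max(0,v-r),u+r,v+r));return ce,st,e
for n,cam,r in (("wrist",c,60),("scene",s,22),("side",d,26)):
    ce,st,e=bb(cam,Yl,[.55,.326,.042],r);print(n,"load",st,onz(cam,*e[0],.045),"pred centre px",proj(cam,[.55,.326,.042]),e)
    try: ce,st,e=bb(cam,B,[.55,.326,.030],r);print(n,"blue",ce,st)
    except Exception: print("no blue")
h=c["img"].min(2);m=(h>130).astype(np.uint8);u,v=proj(c,[.55,.326,.011]);n,l,st,cc=cv2.connectedComponentsWithStats(m);i=min([j for j in range(1,n) if st[j,4]>1000],key=lambda j:np.hypot(*(cc[j]-[u,v])))
e=cv2.fitEllipse(cv2.convexHull(cv2.findContours((l==i).astype(np.uint8),0,1)[0][0]));print("plate",st[i],e,onz(c,*e[0],.011))
E
```

```text
[0.5426 0.2572 0.181 ] [-0.5076  0.2527  0.3978]
wrist load [ 277   63   77   80 4180] [0.5495 0.3261 0.045 ] pred centre px (np.float64(315.92302458969954), np.float64(102.2456346011375)) ((315.3057861328125, 102.22566986083984), (75.71118927001953, 79.0194091796875), 175.81378173828125)
no blue
scene load [259 181  20  15 233] [0.5494 0.3266 0.045 ] pred centre px (np.float64(268.9855122178789), np.float64(188.56455827933453)) ((268.6507873535156, 187.82156372070312), (14.415457725524902, 18.579608917236328), 87.86848449707031)
scene blue [268.8387 196.6129] [261 194  17   5  31]
side load [386 216  30  22 525] [0.5544 0.3242 0.045 ] pred centre px (np.float64(401.08525001431883), np.float64(226.67461367932052)) ((400.1439208984375, 226.44268798828125), (20.956554412841797, 29.810989379882812), 99.31392669677734)
side blue [398.8333 239.0104] [387 234  26   9  96]
plate [ 254   36  125  131 8023] ((315.9516906738281, 101.01176452636719), (125.17173767089844, 130.0736846923828), 0.8520708084106445) [0.5502 0.3269 0.011 ]
```

```bash
python3 -c "
from workcell import ticket;print(ticket.job_done())"
```

```text
the job is handed in; nothing more can be done
None
```

The job is handed in, judge's result not shown: the blue disc was seated on the rest and released, then laid flat on the pad with the brass disc on top, both within about 2 mm of the plate's centre, at about 28 s. To turn the blue disc flat I pressed and released it on the empty rack slot on the way. I did not re-check the pad or the orange disc.

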